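Find the solid kiln post

TASK

Swing the latch lever of the plywood case free and open its lid fully, so that it stands upright. Inside stand two kiln posts that look the same, but one is solid and the other hollow: lift each clear of the case in turn and feel which is heavier. Stand the lighter one back in the open case and finish while still holding the heavier one in the gripper, upright and still, about ten centimetres above the middle of the flat kiln slab; keep both posts upright throughout and do not disturb the bucket, the jar or the brush.

Things in the scene. Friction and masses are not known exactly. Their poses are not given: they have to be found in the camera images.
- case: Low plywood case, fixed on the bench, 160 (x) by 300 (y) mm. Origin: centre of its underside; x points from the latched front (facing the robot) to the hinged back, y left, z up. Floor 8 mm and walls 6 mm thick, rim 40 mm high, closed lid's top 92.5 mm. A low rib (top 22 mm above the bench) parts the inside into a left and a right bay; a post stands in each.
- latch (a joint): Swing angle of the steel latch lever, rad, about a vertical axis at the case's front, left of the handle. 0: along the front wall, pointing to the case's +y, over a lug on the lid, which it blocks. Grows as it swings out towards the robot (counterclockwise from above) to its limit 1.4. Starts at 0 to 0.25; lid free beyond about 0.8. Takes 1 to 2 N at the knob; stays where left.
- latch_grip (a point): Top centre of the upright knob on the latch lever's free end: a dark steel pin 12 mm in diameter, 38 mm tall above the lever's flat arm (6 mm thick, 14 mm wide). Its top is 92 mm above the bench; at latch angle 0 its axis is 22 mm in front of the front wall. It can be pinched from above and turns between the fingers.
- latch_pivot (a point): On the latch lever's vertical axis, at the underside of its arm (48 mm above the bench); the knob's axis is 55 mm from it horizontally.
- lid (a joint): Opening angle of the lid, rad: 0 closed, grows as it swings up and back about the case's far edge, 1.57 upright, limit 1.75. A stiff friction hinge: it stays where it is left, and lifting it takes up to about 4 N at the handle.
- lid_handle (a point): Middle of the lid's bar handle: dark steel bar 10 mm in diameter, 90 mm long, parallel to the case's y, 45 mm out from the lid's front wall (40 mm clear gap) and 68.5 mm above the bench when closed. It can be pinched across from above. As the lid opens it travels an arc of 207 mm radius about the hinge and ends above the upright lid, turning between the fingers.
- lid_hinge (a point): Middle of the lid's hinge axis (parallel to the case's y), at the case's back edge, 40.5 mm above the bench.
- post_left: The kiln post in the left (+y) bay, one of two like-looking kiln posts: square ceramic block 44 x 44 mm, 74 mm tall, upright. Origin: centre of its underside, z up, x and y square to its sides. Stands on the case's floor (underside 8 mm above the bench), its upper half above the rim once the lid is open. Either may be the heavier. Both weigh under 0.6 kg and differ by at least 0.15 kg.
- post_right: The kiln post in the right (-y) bay, of the same size and look, with the same origin and axes. Only lifting tells which of the two is heavier.
- slab: Flat square kiln slab, pale ceramic, 170 x 170 x 16 mm, lying fixed on the bench to the right of the case. Origin: centre of its underside.
- bucket: White plastic bucket, open at the top, 140 mm wide at the rim and 130 mm tall, left of the case: leave alone. Origin: centre of its underside.
- jar: White glaze jar with a black cap, 64 mm wide, 85 mm tall, beyond the slab to the right of the case: leave alone. Origin: centre of its underside.
- brush: Brush lying on the bench beyond the slab, far right: leave alone. Origin: its underside, near its middle.
Things that resemble listed ones, but are neither listed nor needed, are in the scene too. There is more than one size of the slab; the job needs the largest.

How it is judged (in metres and radians):
On the way, in this order (a step that is already met when the one before it is completed fails the run):
1. the latch lever is swung free (at least 0.9 rad) while the lid is still shut (value of joint latch above 0.9 rad and value of joint lid below 0.1 rad), for 0.1 s.
2. the lid is open (at least 1.3 rad) (value of joint lid above 1.3 rad), for 0.2 s.
3. the lighter post has been lifted in the gripper, its underside at least 45 mm above the bench and clear of the case, while the heavier stands in the case (((height (world z) of post_left above 0.045 m and contact force between the fingers and post_left above 0.5 N and contact force between post_left and case below 0.05 N and angle between post_left's own z axis and vertical below 0.6 rad and contact force between post_right and case above 3.2 N) or (height (world z) of post_right above 0.045 m and contact force between the fingers and post_right above 0.5 N and contact force between post_right and case below 0.05 N and angle between post_right's own z axis and vertical below 0.6 rad and contact force between post_left and case above 3.2 N))), for 0.2 s.
At the end, for the whole second after the job is handed in: The heavier post is held in the fingers, free of case and slab, upright within 15 degrees, still, its underside 70 to 200 mm above the bench, within 50 mm of the slab's centre. The lighter stands released in the case. Lid open at least 1.3 rad, latch at least 0.8 rad (((contact force between the fingers and post_right above 1 N and contact force between post_right and case below 0.05 N and contact force between post_right and slab below 0.05 N and height (world z) of post_right between 0.07 and 0.2 m and horizontal distance between post_right and slab below 0.05 m and angle between post_right's own z axis and vertical below 0.26 rad and linear speed of post_right below 0.05 m/s and x of post_left in the frame of case between -0.08 and 0.08 m and y of post_left in the frame of case between -0.15 and 0.15 m and z of post_left in the frame of case below 0.02 m and angle between post_left's own z axis and vertical below 0.1 rad and linear speed of post_left below 0.02 m/s and contact force between the fingers and post_left below 0.05 N and contact force between post_left and case between 0.8 and 3.1 N) or (contact force between the fingers and post_left above 1 N and contact force between post_left and case below 0.05 N and contact force between post_left and slab below 0.05 N and height (world z) of post_left between 0.07 and 0.2 m and horizontal distance between post_left and slab below 0.05 m and angle between post_left's own z axis and vertical below 0.26 rad and linear speed of post_left below 0.05 m/s and x of post_right in the frame of case between -0.08 and 0.08 m and y of post_right in the frame of case between -0.15 and 0.15 m and z of post_right in the frame of case below 0.02 m and angle between post_right's own z axis and vertical below 0.1 rad and linear speed of post_right below 0.02 m/s and contact force between the fingers and post_right below 0.05 N and contact force between post_right and case between 0.8 and 3.1 N)) and value of joint lid above 1.3 rad and value of joint latch above 0.8 rad); the arm keeps its last pose, push and grip.
It fails at once if a post tipped over (more than 40 degrees from upright) (angle between any of post_left, post_right's own z axis and vertical above 0.7 rad).
It fails at once if the bucket, the jar or the brush pushed more than 30 mm from its place (distance of any of bucket, jar, brush from where it was at the start of the episode above 0.03 m).
It also fails if it takes over 72 s, if anything falls off the work surface, if the arm or the gripper's body presses on something with over 40 N, if the wrist force passes 120 N, or if a joint passes its speed limit or range.

ROBOT

A 6-joint arm with a two-finger parallel gripper is mounted at the origin on the work surface. World frame = base frame: x ahead of the robot, y to its left, z up, the work surface at z = 0. Lengths are in mm, angles in rad, forces in N, time in s.
With the tool pointing down it reaches from about 275 to 750 mm from the base axis. Payload 10.2 kg.
Tool frame: the origin (TCP) lies at the centre of the arm's flange, where the gripper is bolted on; the fingertips stand 166 mm ahead of it and the grasp point (between the pads) lies 147 mm ahead of it (r.tip_reach is the distance from the TCP to the fingertips, in mm); z points along the fingers, y is the line along which they close (so a half turn about z gives the same grasp; the last joint's range is limited). The gripper opens to 88 mm and grips with 3 to 60 N. Pads are 18 mm wide; open, the fingers measure 123 mm over their backs; the gripper's body (75 mm by 187 mm) begins 45 mm behind the grasp point.
Start: joints at [0.962, 0.313, 1.498, -0, 1.331, -0.223], TCP at [197.571, 486.413, 404.72] pointing down, gripper open.
Joint ranges: [-2.94, 2.94], [-0.97, 2.17], [0.19, 2.56], [-1.23, 4.37], [0.02, 3.11], [-2.88, 2.88]. Speed limits (rad/s): [2.39, 2.39, 3.01, 3.14, 3.14, 3.14].

INTERFACE

Orientations are given as [roll, pitch, yaw] about the fixed x, y, z axes, in that order (R = Rz(yaw) Ry(pitch) Rx(roll)).
In Python, from bench import r gives the robot as it stands. Calls block until the motion is done:
- r.move_to(position, orientation): joint-space move of the TCP to a pose.
- r.movel(position, ori=None, vel=150): straight line of the TCP; ori=None keeps the orientation; vel is the mean speed in mm/s.
- r.goto_joints(angles): joint-space move.
- r.grip(opening, grasp_force=None): finger opening in mm; grasp_force is the grip in N (None keeps the last); returns when the fingers have stopped.
- r.hold(seconds).
- r.inverse_kinematics(position, orientation): joint angles nearest the present ones, or None.
- r.state(): the state.
- r.read_camera(name): name is "side" or "top" or "wrist"; returns a dict with "frame" (384x512x3 uint8, red, green, blue), "fx", "fy", "cx", "cy" (pixels), "xyz" and "orientation" of the camera in the world. Camera axes: x right, y down, z forward; pixel columns grow to the right and rows downward; lengths in mm; the calibration is good to about 2 mm. A picture is of the moment at which its call begins. There is no depth.
A pose or a line that the arm cannot do raises r.MotionError and nothing moves.
- r.hand_in(): hands the job in; it is judged then, once.
Trained networks look in a picture, given as the dict that the camera call returned (one of the last four; its "shot" number tells which), for a name from the list of things; names that differ only in an ending like _2 or _b are one class to them, and where a whole thing is asked for, a point or a joint stands for the part that bears it (a point fixed in the world has none). Each returns a list of dicts, best first, with "score" (0 to 1); they miss things now and then, are a little off and sometimes report something else, mostly with a low value. They report only what shows in the picture. A call takes as long as a camera call. They do not tell look-alikes from the thing itself.
- r.find_in(thing, picture): "extent" ([centre column, centre row, width, height] in pixels, round what is visible of it).
The state is a dict: "t": time; "qpos": joint angles; "joint_vel": joint speeds; "joint_efforts": joint torques, N m; "position": TCP position; "tcp_rot": TCP orientation; "force": force on the tool from outside, world axes, zero at the start; "moment": the same for the moment, N m; "width": finger opening in mm; "gripper_force": force on a finger pad.
Only numpy, scipy, OpenCV 4.12 (cv2) and the standard library are available. Lean on these libraries where they do the work, as an engineer would, in place of code of your own. Each camera call takes 0.05 s, during which the arm holds its last target. There are 200 camera calls.

## Working session

There is one attempt and no reset: what is moved stays moved. The work goes in short steps, each a Python script; the robot and the scene stay as the last script left them, time stands still between calls to the robot, and variables do not carry over. Pictures are saved under pics/ and viewed, at most 10 in all, crops included, and the job is handed in when it is done.

```bash
ls; mkdir -p pics; python3 - <<'E'
from bench import r
import cv2,json
for n in("top","side"):
    p=r.read_camera(n); cv2.imwrite(f"pics/{n}0.png",p["frame"][:,:,::-1])
    print(n,p["xyz"],p["orientation"],p["fx"],p["fy"],p["cx"],p["cy"])
    for th in["case","latch_grip","lid_handle","slab","bucket","jar","brush"]:
        print(th,[(d["extent"],round(d["score"],2)) for d in r.find_in(th,p)[:4]])
print(r.state())
E
```

```text
pics
top [ 336.39593723  -34.71941098 1385.82746683] [-3.03826564 -0.01270597 -1.58387874] 390.95606592166627 390.95606592166627 255.2291713716494 193.49328185215776
case [([201.6, 170.0, 90.7, 65.2], 0.94)]
latch_grip []
lid_handle [([205.1, 170.5, 90.6, 68.8], 0.66)]
slab [([388.2, 207.4, 38.1, 42.6], 0.7), ([321.0, 198.9, 60.8, 55.9], 0.67), ([324.6, 276.2, 49.1, 50.3], 0.59)]
bucket [([90.3, 166.5, 51.8, 39.6], 0.75)]
jar [([281.5, 109.7, 18.7, 20.7], 0.58)]
brush [([345.8, 129.3, 16.3, 58.0], 0.7)]
side [ 310.23071226 1235.7271266   804.45741674] [-2.08496078  0.02367368 -3.03932975] 432.68515061762275 432.68515061762275 250.24667466997334 187.08518391215955
case [([212.1, 224.4, 82.1, 84.9], 0.63), ([239.5, 240.1, 6.2, 13.7], 0.63)]
latch_grip [([240.0, 239.7, 7.8, 14.8], 0.6)]
lid_handle [([199.8, 161.4, 50.0, 8.8], 0.63)]
slab [([255.2, 173.8, 56.1, 24.8], 0.93), ([319.9, 173.8, 29.1, 23.8], 0.7), ([270.2, 147.5, 27.3, 16.4], 0.6)]
bucket [([183.8, 299.3, 57.7, 76.6], 0.73)]
jar [([170.1, 180.0, 16.9, 29.0], 0.74)]
brush [([199.0, 160.2, 47.2, 10.7], 0.49)]
{'t': 0.8, 'qpos': array([ 9.61585918e-01,  3.12885312e-01,  1.49771231e+00, -1.86522349e-05,
        1.33101918e+00, -2.23411168e-01]), 'joint_vel': array([-0.00143682,  0.00089301, -0.00010884, -0.00175363, -0.0014912 ,
        0.00098371]), 'joint_efforts': array([ 1.11606896e-03, -4.02104688e+01, -2.52415627e+01,  6.96001318e-02,
        3.18646326e-02,  5.56975385e-05]), 'position': array([197.5753367 , 486.40387019, 404.72305607]), 'tcp_rot': array([-3.14156509e+00,  1.23180396e-05,  2.75579784e+00]), 'force': array([-0.03118588,  0.55223398,  0.67465746]), 'moment': array([-0.00883706, -0.00176043, -0.00258529]), 'gripper_force': 0.0, 'width': 88.10205997895137}
```

```bash
python3 - <<'E'
import cv2
a=cv2.imread("pics/top0.png")[90:315,60:420]; b=cv2.imread("pics/side0.png")[130:350,140:350]
cv2.imwrite("pics/top0c.png",cv2.resize(a,None,fx=2.2,fy=2.2,interpolation=3))
cv2.imwrite("pics/side0c.png",cv2.resize(b,None,fx=2.7,fy=2.7,interpolation=3))
E
```

```text
(no output)
```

View pics/top0c.png

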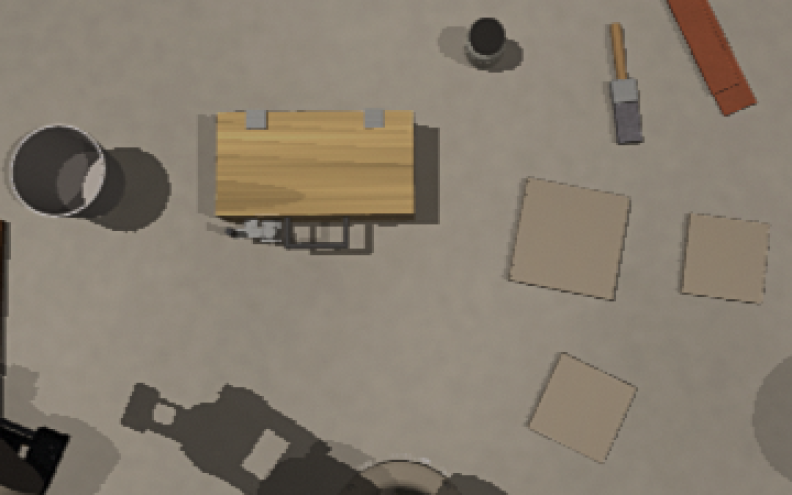

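View pics/side0c.png

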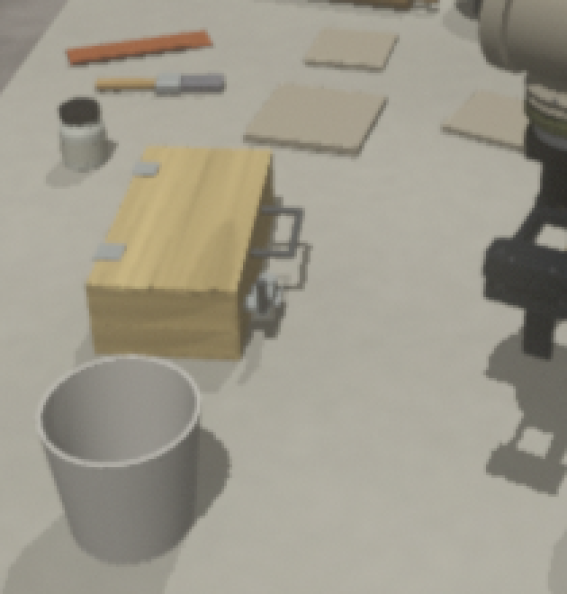

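Top view (crop 2.2x, offset 60,90): the lid corners are near (217,111)-(413,216), handle bar ~(283-348,248), knob ~(233,232). Three slab candidates in full-image pixels: (321,199) 61 px wide, (388,207) 38 px, (325,276) 49 px rotated. The first is the largest and nearest the case, and I'll check its size in mm next.

```bash
cat > h.py <<'E'
from bench import r
import numpy as np, cv2
from scipy.spatial.transform import Rotation as R
def ray(p,uv):
    d=R.from_euler('xyz',p["orientation"]).apply([(uv[0]-p["cx"])/p["fx"],(uv[1]-p["cy"])/p["fy"],1.0])
    return np.array(p["xyz"]),d
def at(p,uv,z):
    o,d=ray(p,uv); return o+d*(z-o[2])/d[2]
def proj(p,P):
    c=R.from_euler('xyz',p["orientation"]).inv().apply(np.array(P,float)-p["xyz"])
    return p["fx"]*c[...,0]/c[...,2]+p["cx"],p["fy"]*c[...,1]/c[...,2]+p["cy"]
E
python3 - <<'E'
from h import *
p=r.read_camera("top")
f=lambda u,v:(u/2.2+60,v/2.2+90)
g=lambda n,u,v,z:print(n,at(p,f(u,v),z).round(0))
for uv in[(217,111),(413,111),(413,216),(217,216)]:g("lid",*uv,92.5)
g("knob",233,232,90);g("barL",283,248,68.5);g("barR",348,248,68.5)
S=[at(p,f(*uv),16)[:2] for uv in[(528,177),(631,196),(614,300),(508,280)]]
print("slab",np.mean(S,0),[np.linalg.norm(S[i]-S[i-1]).round() for i in range(4)])
for uv in[(690,212),(682,293),(562,352),(527,426)]:g("other",*uv,16)
g("jar",487,38,85);g("bucket",57,171,130);g("brush",625,90,10)
s=r.read_camera("side"); d=r.find_in("latch_grip",s)
k=lambda u,v:(u/2.7+140,v/2.7+130)
print("side knob",at(s,k(264,279),92), "lid corners",[at(s,k(*q),92.5).round() for q in[(88,288),(238,291),(273,150),(146,148)]], "bar",at(s,k(302,211),68.5),at(s,k(295,253),68.5))
E
python3 -c "
import cv2
a=cv2.imread('pics/top0.png')[160:310,270:420]
cv2.imwrite('pics/slab.png',cv2.resize(a,None,fx=3.5,fy=3.5,interpolation=3))"
```

```text
lid [653. 270.  92.]
lid [650. -30.  92.]
lid [488. -28.  92.]
lid [492. 268.  92.]
knob [467. 244.  90.]
barL [444. 172.  68.]
barR [443.  72.  68.]
slab [ 459.07604105 -279.40030346] [np.float64(169.0), np.float64(169.0), np.float64(170.0), np.float64(172.0)]
other [ 499. -474.   16.]
other [ 369. -455.   16.]
other [ 278. -261.   16.]
other [ 164. -203.   16.]
jar [ 767. -146.   85.]
bucket [557. 494. 130.]
brush [ 702. -378.   10.]
side knob [463.87831036 248.20589874  92.        ] lid corners [array([644., 277.,  92.]), array([488., 272.,  92.]), array([488., -25.,  92.]), array([648., -21.,  92.])] bar [441.58375303  76.35956568  68.5       ] [440.71278151 164.04506927  68.5       ]
```

View pics/slab.png

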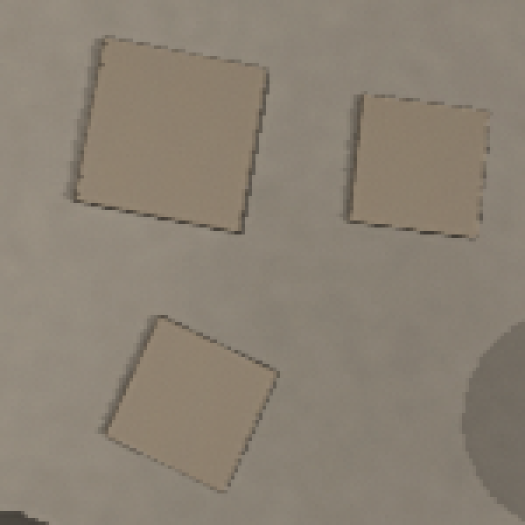

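Largest slab confirmed: sides are about 170 mm, at (459,-279), as described. The case is at about (569,121) with yaw near 0. The knob and bar positions match the given sizes. Next I hover and take one wrist look.

```bash
python3 - <<'E'
from h import *
r.move_to([420,200,400],[np.pi,0,0])
p=r.read_camera("wrist"); cv2.imwrite("pics/w1.png",p["frame"][:,:,::-1])
print(p["xyz"],p["orientation"],r.state()["t"],r.state()["qpos"])
for n in("latch_grip","lid_handle","case","latch_pivot"):
    for d in r.find_in(n,p)[:2]: print(n,d["extent"],d["score"])
print("expect knob",proj(p,[466,246,92]),"pivot",proj(p,[467,191,54]),"bar",proj(p,[[444,75,68.5],[444,165,68.5]]))
E
```

```text
[486.62918503 200.72003338 378.55741584] [ 2.87140016e+00 -7.81775048e-04 -1.56793590e+00] 2.7333 [1.92661939e-01 1.84715510e-01 1.67558164e+00 6.70876536e-05
 1.28131727e+00 1.76194052e+00]
latch_grip [228.6, 116.7, 80.1, 22.0] 0.9
lid_handle [336.4, 74.3, 350.7, 148.6] 0.61
case [336.9, 75.5, 350.1, 151.0] 0.63
latch_pivot [227.9, 119.5, 78.7, 24.1] 0.69
latch_pivot [336.5, 75.5, 351.0, 151.1] 0.19
expect knob (np.float64(199.57826595245436), np.float64(122.77094186767552)) pivot (np.float64(263.9345381435961), np.float64(118.93629971347855)) bar (array([389.79362124, 292.30589941]), array([145.69737925, 145.42911241]))
```

View pics/w1.png

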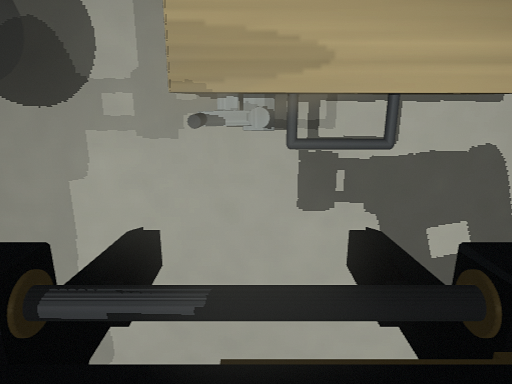

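The wrist view shows the knob top at about (198,121), the pivot disc at (262,117), and the bar at row 145 over columns 290-398. All match the predictions within about 3 mm. Next I pinch the knob and swing it.

```bash
python3 - <<'E'
from h import *
k=np.array([466.,247.]);piv=np.array([467.5,192.])
r.grip(40,10)
r.move_to([k[0],k[1],290],[np.pi,0,0])
r.movel([k[0],k[1],147+78],vel=120)
print(r.state()["force"].round(1))
r.grip(0,8); s=r.state(); print("w",s["width"],s["gripper_force"],s["force"].round(1))
if 9<s["width"]<15:
    a0=np.arctan2(piv[0]-k[0],k[1]-piv[1])
    for a in np.linspace(a0,1.25,9)[1:]:
        r.movel([piv[0]-55*np.sin(a),piv[1]+55*np.cos(a),225],vel=60)
        s=r.state(); print(round(a,2),s["force"].round(1),round(s["width"],1))
    r.grip(30); x=r.state()["position"]; r.movel([x[0],x[1],300])
    p=r.read_camera("top"); cv2.imwrite("pics/top1.png",p["frame"][:,:,::-1])
print(r.state()["t"])
E
```

```text
[ 0.6 -0.4  0.6]
w 14.720126151533 7.999875918030739 [ 0.  16.4  1.2]
0.18 [-2.7 16.2  2. ] 14.7
0.33 [-6.  15.9  3.4] 14.8
0.49 [-8.3 17.1  5.1] 15.6
0.64 [-10.5  15.9   6.4] 16.6
0.79 [-11.6  12.1   3.5] 11.3
0.94 [-10.    5.4   4.9] 11.8
1.1 [-7.4  2.5  3. ] 11.8
1.25 [-6.2  1.4  2.3] 11.6
9.1417
```

```bash
python3 - <<'E'
from h import *
r.grip(50)
r.move_to([380,120,330],[np.pi,0,np.pi/2])
p=r.read_camera("wrist"); cv2.imwrite("pics/w2.png",p["frame"][:,:,::-1])
print(p["xyz"],p["orientation"],r.state()["t"],r.state()["qpos"])
print("expect knob@1.25",proj(p,[415,209,92]),"pivot",proj(p,[467,191,54]),"bar",proj(p,[[444,75,68.5],[444,165,68.5]]))
for a in (0.05,1.5): print(r.inverse_kinematics([649-207*np.cos(a+.136),120,40.5+207*np.sin(a+.136)+147],[np.pi,0,np.pi/2]))
E
```

```text
[378.54310698 188.65814311 308.51255387] [2.87124404e+00 7.14124826e-04 7.73701354e-04] 11.2417 [9.96895892e-03 1.17488356e-01 1.95495620e+00 1.12911886e-05
 1.06924486e+00 1.03674053e-02]
expect knob@1.25 (np.float64(314.59726653466294), np.float64(62.431388418679205)) pivot (np.float64(375.842004507678), np.float64(94.07100323492153)) bar (array([338.22476194, 346.84582327]), array([248.97355368, 132.13496178]))
[ 8.29479337e-03  4.16084304e-01  1.88825543e+00 -4.44089210e-16
  8.37252921e-01  8.29479337e-03]
[ 5.58221701e-03  6.63038776e-01  9.89367464e-01 -4.44089210e-16
  1.48918641e+00  5.58221701e-03]
```

View pics/w2.png

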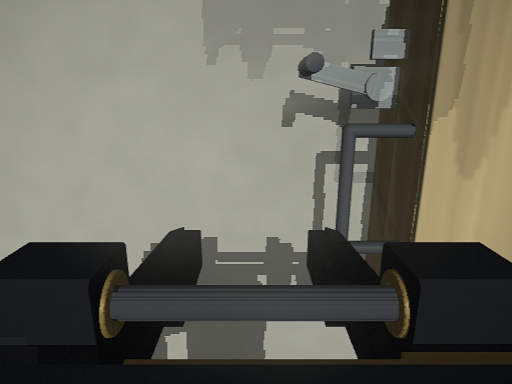

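The latch is at about 1.25 rad: the knob is at (314,62), exactly where predicted. The bar runs at column ~345, rows 131-247, also as predicted. I pinch it and follow the arc.

```bash
python3 - <<'E'
from h import *
H=np.array([649.,40.5]);y=119
P=lambda a:[H[0]-207*np.cos(a+.136),y,H[1]+207*np.sin(a+.136)+147]
b=P(0)
r.grip(30)
r.move_to([b[0],y,290],[np.pi,0,np.pi/2])
r.movel(b,vel=120); print(r.state()["force"].round(1))
r.grip(0,15); s=r.state(); print("w",s["width"],s["force"].round(1))
if 8<s["width"]<14:
    for a in np.linspace(0,1.52,14)[1:]:
        r.movel(P(a),vel=90)
        s=r.state(); f=s["force"]; print(round(a,2),f.round(1),round(s["width"],1))
        if np.linalg.norm(f)>60 or s["width"]<6: print("STOP");break
    p=r.read_camera("side"); cv2.imwrite("pics/side1.png",p["frame"][:,:,::-1])
print(r.state()["t"])
E
```

```text
[-0.3 -0.2  0.7]
w 9.039769235442392 [13.   1.6 -3.2]
0.12 [14.2  1.5 -3.2] 8.9
0.23 [17.5  0.7 -6.5] 9.2
0.35 [ 22.9   2.4 -11.8] 8.5
0.47 [ 27.1   3.7 -18.9] 8.5
0.58 [ 30.    2.7 -26.4] 8.6
0.7 [ 26.3   2.6 -28.2] 8.7
0.82 [ 18.2   0.5 -24.2] 8.7
0.94 [ 10.4  -0.5 -17.5] 8.7
1.05 [  6.5  -1.1 -11.7] 9.0
1.17 [  4.   -1.8 -10.1] 8.7
1.29 [ 2.4 -3.3 -5.7] 9.1
1.4 [ 2.7 -2.6 -2.7] 8.5
1.52 [ 2.2 -2.8 -3.9] 8.9
18.8083
```

```bash
python3 - <<'E'
from h import *
r.grip(40); x=r.state()["position"]
r.movel([x[0],x[1],450],vel=200)
r.move_to([600,120,450],[np.pi,0,np.pi])
p=r.read_camera("wrist"); 
im=np.ascontiguousarray(p["frame"][:,:,::-1])
print(p["xyz"],p["orientation"],p["fx"],r.state()["t"],r.state()["qpos"])
for n in("post_left","case"):
    for d in r.find_in(n,p)[:3]: print(n,d["extent"],d["score"],at(p,d["extent"][:2],82))
cv2.imwrite("pics/w3.png",im)
t=r.read_camera("top")
for d in r.find_in("post_left",t)[:3]: print("top",d["extent"],d["score"],at(t,d["extent"][:2],82))
E
```

```text
[530.26840753 120.3279371  428.08036693] [2.87364468e+00 8.85704296e-04 1.57120902e+00] 336.25935678758555 21.3167 [ 6.11470091e-03  4.87709478e-01  1.12991995e+00  3.54189020e-06
  1.52461840e+00 -1.56380612e+00]
post_left [320.8, 110.0, 55.8, 52.1] 0.8 [541.65120184 186.92742692  82.        ]
case [256.4, 165.6, 375.7, 331.1] 0.94 [598.27060748 122.57535875  82.        ]
```

View pics/w3.png

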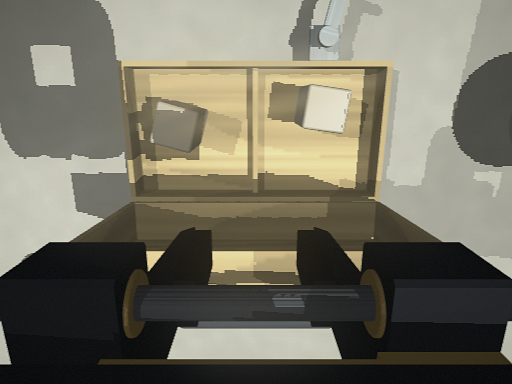

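Wrist view: lid open, left post at about (328,108), right post (in shadow) at about (178,126), both rotated a little. I crop it larger to get corners and yaw.

```bash
python3 - <<'E'
import cv2,numpy as np
a=cv2.imread("pics/w3.png")[60:205,125:395]
a=cv2.LUT(a,(255*(np.arange(256)/255)**.7).astype('uint8'))
cv2.imwrite("pics/w3c.png",cv2.resize(a,None,fx=2.9,fy=2.9,interpolation=2))
E
```

```text
(no output)
```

View pics/w3c.png

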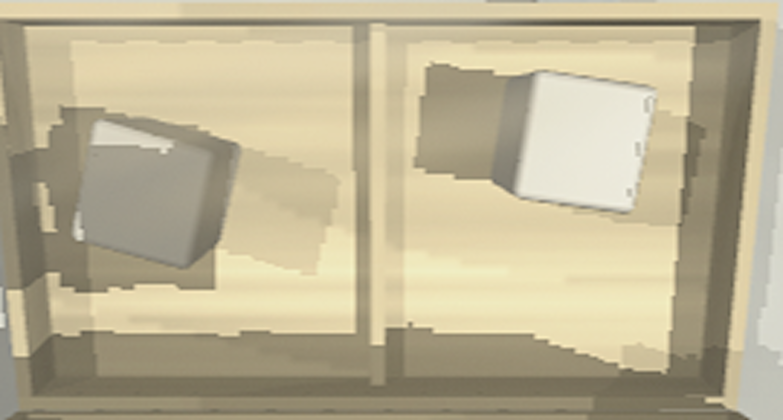

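```bash
python3 - <<'E'
from h import *
p=r.read_camera("wrist")
for n,C in(("L",[(540,71),(656,88),(632,213),(516,196)]),("R",[(97,120),(214,150),(187,268),(77,235)])):
    Q=np.array([at(p,(u/2.9+125,v/2.9+60),82)[:2] for u,v in C]); e=[Q[(i+1)%4]-Q[i] for i in range(4)]
    print(n,Q.mean(0).round(1),[round(np.linalg.norm(v)) for v in e],[round(((np.arctan2(v[1],v[0])+np.pi/4)%(np.pi/2))-np.pi/4,3) for v in e])
C=[(8,3),(770,3),(725,405),(20,405)]
print([at(p,(u/2.9+125,v/2.9+60),40).round(0)[:2] for u,v in C],at(p,(377/2.9+125,200/2.9+60),22))
E
```

```text
L [541.2 193.2] [40, 42, 41, 42] [np.float64(-0.137), np.float64(-0.122), np.float64(-0.142), np.float64(-0.154)]
R [558.8  39.4] [41, 43, 40, 41] [np.float64(-0.246), np.float64(-0.27), np.float64(-0.296), np.float64(-0.249)]
[array([492., -17.]), array([492., 268.]), array([648., 266.]), array([649., -27.])] [565.93080858 121.18370353  22.        ]
```

```bash
cat > act.py <<'E'
from h import *
POS={"L":(541.2,193.2,-0.14),"R":(558.8,39.4,-0.26)}
def fz(): 
    r.hold(0.5); return np.mean([(r.hold(0.05),r.state()["force"][2])[1] for _ in range(6)])
def lift(n):
    x,y,a=POS[n]
    r.grip(80); r.move_to([x,y,290],[np.pi,0,np.pi+a]); f0=fz()
    r.movel([x,y,209],vel=120); print(n,"down",r.state()["force"].round(1))
    r.grip(0,35); s=r.state(); print("w",s["width"],s["gripper_force"],s["force"].round(1))
    if not 40<s["width"]<50: raise SystemExit("bad grasp")
    r.movel([x,y,279],vel=80); m=(f0-fz())/9.81; s=r.state()
    print(n,"kg",round(m,3),"w",s["width"],"t",s["t"]); return m
def back(n):
    x,y,a=POS[n]
    r.movel([x,y,214],vel=80); r.movel([x,y,209.5],vel=20); print("placed",r.state()["force"].round(1))
    r.grip(80); r.movel([x,y,290],vel=150)
E
python3 - <<'E'
from act import *
m=lift("L")
p=r.read_camera("side"); cv2.imwrite("pics/s2.png",p["frame"][:,:,::-1])
E
```

```text
L down [-1.  -0.3  0.6]
w 43.63321197232172 34.9991967715323 [-0.6 -0.9  1. ]
L kg 0.18 w 43.49512306927294 t 27.15
```

Left weighs about 0.18 kg, so it is probably the lighter. I put it back and weigh the right one.

```bash
python3 - <<'E'
from act import *
back("L"); m=lift("R")
if m>0.3:
    x,y,a=POS["R"]
    r.movel([x,y,316],vel=100); r.movel([459,-279,316],vel=130); r.hold(0.6)
    s=r.state(); print(s["position"],s["width"],s["force"].round(1),s["t"])
    p=r.read_camera("top"); cv2.imwrite("pics/top2.png",p["frame"][90:315,60:420,::-1].repeat(2,0).repeat(2,1))
    p=r.read_camera("side"); cv2.imwrite("pics/side2.png",cv2.resize(p["frame"][100:350,130:380,::-1],None,fx=2.3,fy=2.3))
E
```

```text
placed [ 0.5 -0.3 -0.9]
R down [0.  0.3 0.1]
w 43.867998063508175 34.97848514467478 [-1.3 -1.8  1.7]
R kg 0.454 w 43.692103875162964 t 34.8667
[ 458.99920723 -279.00921441  315.98495457] 43.884891306474536 [-0.2 -0.1 -4.2] 38.7
```

View pics/top2.png

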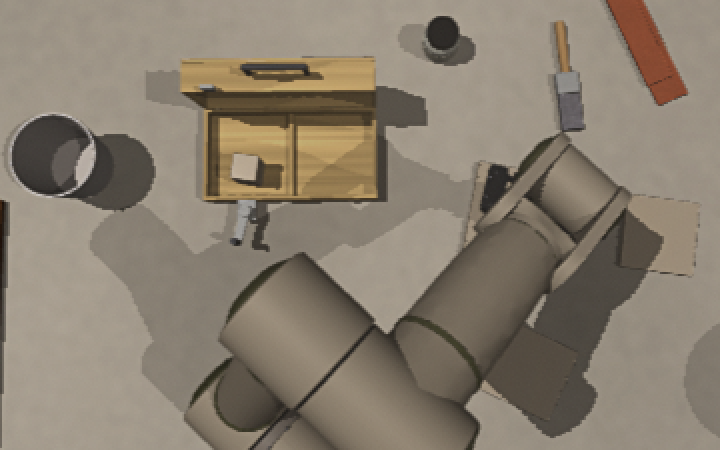

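View pics/side2.png

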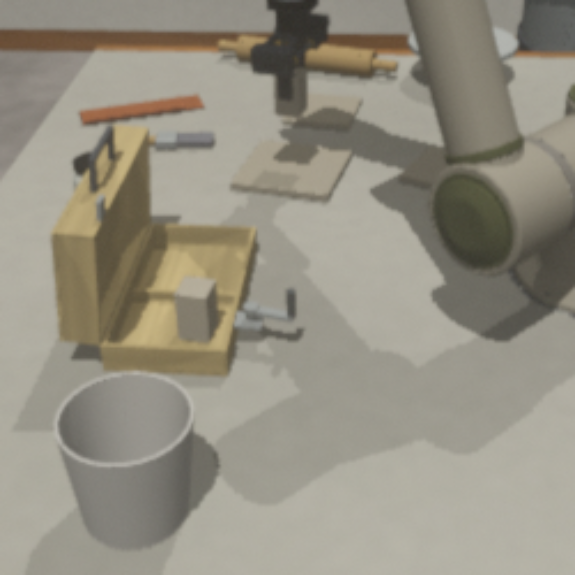

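The lid is upright, the latch is swung out, and the lighter post stands in the left bay at (195,308). The heavier post hangs upright in the gripper above the large slab at (291,90), and the jar, brush and bucket are where they were. Handing in.

```bash
python3 -c "
from bench import r
print(r.hand_in())"
```

```text
the job is handed in; nothing more can be done
None
```

I handed the job in at about 39 s of the 72 s limit, but it returned no verdict. The latch is swung free and the lid upright. The lighter left post (about 0.18 kg) stands back in the case. The heavier right post (about 0.45 kg) is held upright over the middle of the largest slab, its underside about 115 mm above the bench.

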